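Set up the sieve shaker for sifting filings

TASK

Get the blue sieve shaker ready to sift filings: stand the empty brass catch pot upright inside the low ring on the floor of its open drawer and slide the drawer fully shut, and seat the lidded sieve drum on the shaker so that the three pegs come up through the holes of its foot plate and the plate lies flat on the deck. Set the drum down gently, keep drum and pot upright, and leave the tools and other things on the bench where they are.

Things in the scene. Friction and masses are not known exactly. Their poses are not given: they have to be found in the camera images.
- shaker: bench sieve shaker, fixed to the bench: blue housing 144 (x) x 156 (y) x 78 mm high, a round dark deck (150 mm across, top at 95 mm) on rubber mounts over it, three steel pegs on the deck. Origin on the bench, under the deck's centre; its front, with the drawer, faces its -x. Front face of the housing at x = -72 mm
- seat (a point): centre of the deck's top face (95 mm above the bench), axes as the shaker's. The three pegs stand on a circle of 54 mm radius about it, at 0, 120 and 240 degrees from its +x; each is 8 mm thick and 16 mm tall, its upper half tapering to a 3 mm nose. The seated drum's origin lies here
- drawer (a joint): how far the shaker's drawer stands out, m: 0 fully shut, grows as it comes out along the shaker's -x; at most 0.13. It slides freely with about 1 N of friction. Inside 122 mm wide and 103 mm deep (x from -41 to +62 mm about pot_place), steel walls 25 mm above its floor; grey front plate 142 mm wide, 10 to 64 mm above the bench
- pot_place (a point): centre of the black ring on the drawer's floor, at floor height (15 mm above the bench), moves with the drawer: the ring is 4 mm high and 68 mm across inside. With the drawer shut it lies 42 mm behind the housing's front face
- drawer_bar (a point): middle of the drawer's bar handle, moves with the drawer: dark bar 9 mm thick, 70 mm long along the shaker's y, 46 mm above the bench, its centre 26 mm in front of the drawer's front plate
- sieve_drum: lidded steel sieve drum, 0.4 kg: hexagonal foot plate 132 mm across flats, 10 thick, with three 11 mm holes 54 mm from its centre at 0, 120, 240 degrees from its +x (so three headings fit); drum 88 mm across; lid to 63 mm; on it a black bar grip 14 mm thick (y), 70 long along the drum's x, 83 to 97 mm above the underside. Origin: centre of the underside, z up
- catch_pot: round open brass pot, 60 mm outside, 36 mm high, wall 2.5 mm, smooth straight side. Origin at the centre of the underside, z up
- pliers: pliers with red grips, 135 mm, lying on the bench; bystander
- cutters: cutters with blue grips, 120 mm, lying on the bench; bystander
- steel_block: flat square steel bench block, 64 x 64 x 18 mm; bystander
- dish: small brass dish of rings, 67 mm across, 15 mm high; bystander
- matchbox: red matchbox, 36 x 55 x 15 mm; bystander
Mind the look-alikes: they are no part of the job. Several things have the shape of the catch_pot; the one meant has the colours described above.

How it is judged:
By the outcome, as a careful person would: the job done as asked, in the order asked, and still so for the second after the job is handed in, with the robot touching nothing.
It also fails if it takes over 72 s, if anything falls off the work surface, if the arm or the gripper's body presses on something with over 40 N, if the wrist force passes 120 N, or if a joint passes its speed limit or range.

ROBOT

A 7-joint arm with a two-finger parallel gripper is mounted at the origin on a cart in front of the work surface, level with it; the furniture and walls round the work are solid. World frame = base frame: x ahead of the robot, y to its left, z up, the work surface at z = 0. Lengths are in m, angles in rad, forces in N, time in s.
With the tool pointing down it reaches from about 0.425 to 0.925 m from the base axis. Payload 6.8 kg.
Tool frame: the origin (TCP) lies between the finger pads; the fingertips stand 22 mm ahead of it and the grasp point (between the pads) lies 3 mm ahead of it; z points along the fingers, y is the direction in which the jaws open and shut (so a half turn about z gives the same grasp; the last joint's range is limited). The gripper opens to 85 mm and grips with 20 to 120 N. Pads are 22 mm wide; open, the fingers measure 114 mm over their backs; the gripper's body (76 mm by 85 mm) begins 54 mm behind the grasp point. The pads swing forward as they close: fully open they stand 13 mm farther back than shut.
Start: joints at [-1.266, 0.477, 0.022, 1.555, -0.011, 1.109, -0.083], TCP at [0.271, 0.618, 0.215] pointing down, gripper open.
Joint ranges: [-2.96, 2.96], [-0.34, 2.1], [-1.41, 1.46], [0.24, 2.44], [-1.37, 4.51], [0.17, 1.92], [-2.96, 2.96]. Speed limits (rad/s): [2.39, 2.39, 3.14, 3.14, 3.14, 3.14, 3.14].

INTERFACE

Orientations are given as a unit quaternion [w, x, y, z].
In Python, from station import bot gives the robot as it stands. The module is installed in compiled form; this text tells all that it offers.
- The arm moves only by the tool drive_tool, never from a script. Its argument "series" is one flat list of numbers, 7 for each row, row after row: the opening, from -1 (shut) to 1 (fully open), then the shift along the tool's x, y, z in mm, then the turn, a rotation vector about the tool's x, y, z in rad. In form: [jaw, x, y, z, wx, wy, wz, jaw, x, y, z, wx, wy, wz, ...]. A call has 1 to 12 rows; each row shifts and turns the commanded pose from where the row before left it, along the tool's axes as they then stand; what a row does not reach is not made up. A row lasts 1/8 s, in which the tool goes at most 62.5 mm and 10.7 degrees, less where a joint would pass 70% of its speed; a pose out of reach is approached as far as the arm can. A call with a gripper value outside its range is refused whole. The fingers move at their own pace and stop on an object; "force" is the grip in N (left out, the last holds). Time passes only in rows, so rows that do not move let the fingers close. It gives the time, the measured TCP pose, the force and the opening at its end, in the units of the state.
- bot.get_obs(): the state, without advancing time (a new reading comes with each control period).
- bot.read_camera(name): name is "scene" or "top" or "wrist"; returns a dict with "pixels" (420x560x3 uint8, blue, green, red), "camera_matrix" (3x3 intrinsics, pixels), "rvec" (rotation vector, rad) and "tvec" (3), from world to camera coordinates, as OpenCV has them. Camera axes: x right, y down, z forward; pixel columns grow to the right and rows downward; lengths in m; the calibration is good to about 2 mm. A picture is of the moment at which its call begins. There is no depth.
- bot.hand_in(): hands the job in, once; it reports no verdict.
The state is a dict: "t": time; "q": joint angles; "joint_vel": joint speeds; "joint_torque": joint torques, N m; "eef_pos": TCP position; "tool_rot": TCP orientation; "contact_force": force on the tool from outside, world axes, zero at the start; "torque": the same for the moment, N m; "gripper_width": opening from 0.0 (shut) to 1.0 (fully open).
Only numpy, scipy, OpenCV 4.12 (cv2) and the standard library are available. Lean on these libraries where they do the work, as an engineer would, in place of code of your own. Each camera call takes 0.05 s, during which the arm holds its last target. There are 200 camera calls.

## Working session

There is one attempt and no reset: what is moved stays moved. The work goes in short steps, Python scripts to look and compute and a tool call to move; the robot and the scene stay as the last step left them, time stands still between calls to the robot, and variables do not carry over. Pictures are saved under pics/ and viewed, about 8 in all and at most 12, crops included, and the job is handed in when it is done.

Besides the shell and the picture viewer there is one more tool, called as name(argument=value, ...) on one line, values as JSON. drive_tool: Moves the arm, as the interface text tells. Its arguments: {"type":"object","properties":{"series":{"type":"array"},"force":{"type":"number"}},"required":["series"]}

```bash
mkdir -p pics
cat > h.py <<'E'
import numpy as np, cv2
from station import bot
from scipy.spatial.transform import Rotation as R
def cam(n,save=None):
    c=bot.read_camera(n)
    c['pixels']=np.ascontiguousarray(c['pixels'])
    if save: cv2.imwrite('pics/'+save,c['pixels'])
    return c
def ray(c,uv,z):
    K=np.array(c['camera_matrix']);M=cv2.Rodrigues(np.array(c['rvec'],float))[0];t=np.array(c['tvec'],float).ravel()
    uv=np.atleast_2d(np.array(uv,float))
    d=(np.linalg.inv(K)@np.c_[uv,np.ones(len(uv))].T).T@M
    o=-M.T@t
    return o+d*((z-o[2])/d[:,2])[:,None]
def proj(c,P):
    return cv2.projectPoints(np.atleast_2d(np.array(P,float)),np.array(c['rvec'],float),np.array(c['tvec'],float),np.array(c['camera_matrix'],float),None)[0].reshape(-1,2)
E
python3 - <<'E'
from h import *
a=cam('top','top0.png');b=cam('scene','sc0.png')
for c in(a,b):
    M=cv2.Rodrigues(np.array(c['rvec'],float))[0];print(-M.T@np.array(c['tvec']).ravel(),M[2],c['camera_matrix'])
print(bot.get_obs())
E
```

```text
[0.30022967 0.03081319 1.28728458] [ 1.55448732e-01 -7.30067943e-04 -9.87843691e-01] [[451.31267193   0.         274.88235597]
 [  0.         451.31267193 209.9376775 ]
 [  0.           0.           1.        ]]
[-0.15012744 -0.85090456  0.62931834] [ 0.52919159  0.71665105 -0.45427693] [[410.43472982   0.         280.07148999]
 [  0.         410.43472982 205.10190493]
 [  0.           0.           1.        ]]
{'t': 0.1, 'q': array([-1.26609357,  0.47772669,  0.02230048,  1.55635495, -0.01148326,
        1.10929553, -0.08313066]), 'joint_vel': array([-3.16235619e-05,  4.76486354e-04, -3.66144164e-04, -2.10081488e-03,
       -5.24853066e-06, -7.59453769e-06,  3.24102784e-04]), 'joint_torque': array([ 4.31551409e-03, -5.97760963e+01,  1.61396876e+00, -2.81950396e+01,
        1.28937987e-02,  5.06037366e-03, -2.21780670e-05]), 'eef_pos': array([0.27056197, 0.61778773, 0.21441494]), 'tool_rot': array([-1.12349144e-04,  2.04922151e-01,  9.78777925e-01, -8.20791620e-04]), 'contact_force': array([ 0.65043933, -0.88770411,  0.20696771]), 'torque': array([-0.00662876,  0.01536856,  0.02951404]), 'gripper_width': 1.0015441138069758}
```

View pics/top0.png

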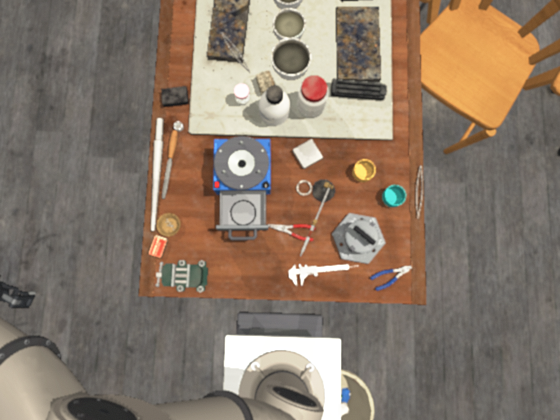

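View pics/sc0.png

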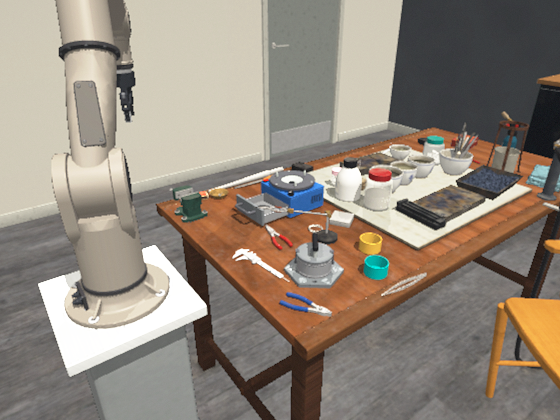

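The top view shows the shaker at about (242,162) with its drawer open towards the robot. The drum is at (359,238), the yellow (brass?) pot at (364,170) and the teal look-alike at (394,196). I'll measure these on an enlarged crop.

Run:
```python
from h import *
a=cam('top')
p=a['pixels'][130:290,150:425]
cv2.imwrite('pics/crop.png',cv2.resize(p,None,fx=2.9,fy=2.9,interpolation=cv2.INTER_CUBIC))
hsv=cv2.cvtColor(a['pixels'],cv2.COLOR_BGR2HSV)
def blobs(n,lo,hi,roi,z):
    m=np.zeros(hsv.shape[:2],np.uint8);x0,y0,x1,y1=roi
    m[y0:y1,x0:x1]=cv2.inRange(hsv,lo,hi)[y0:y1,x0:x1]
    cs=cv2.findContours(m,cv2.RETR_EXTERNAL,cv2.CHAIN_APPROX_NONE)[0]
    for k in sorted(cs,key=cv2.contourArea)[-2:]:
        if cv2.contourArea(k)<20: continue
        r=cv2.minAreaRect(k);print(n,cv2.contourArea(k),r, ray(a,r[0],z)[0].round(4), ray(a,cv2.boxPoints(r),z)[:,:2].round(3).tolist())
blobs('yellow',(15,120,80),(32,255,255),(345,155,380,185),.036)
blobs('teal',(75,120,60),(95,255,255),(375,180,410,212),.036)
blobs('blue',(100,150,60),(125,255,255),(200,125,285,205),.078)
blobs('grip',(0,0,0),(180,255,45),(335,215,385,265),.097)
print(hsv[170,352:378].tolist())
```

```text
yellow 410.0 ((363.5, 169.5), (23.0, 23.0), 90.0) [ 0.6212 -0.2192  0.036 ] [[0.654, -0.186], [0.656, -0.252], [0.589, -0.252], [0.587, -0.186]]
teal 334.5 ((393.5, 196.0), (20.0, 21.0), 90.0) [ 0.5468 -0.3038  0.036 ] [[0.575, -0.274], [0.577, -0.334], [0.519, -0.333], [0.517, -0.274]]
blue 56.5 ((267.0244140625, 146.21951293945312), (20.248456954956055, 8.39570140838623), 57.094757080078125) [0.6687 0.0568 0.078 ] [[0.686, 0.082], [0.7, 0.063], [0.652, 0.031], [0.638, 0.05]]
blue 85.5 ((264.97808837890625, 184.18980407714844), (15.130383491516113, 27.586206436157227), 43.451839447021484) [0.561  0.0591 0.078 ] [[0.546, 0.1], [0.604, 0.049], [0.576, 0.018], [0.518, 0.069]]
[[15, 152, 114], [18, 156, 160], [19, 156, 234], [24, 142, 255], [25, 133, 255], [26, 131, 254], [26, 131, 254], [26, 132, 254], [26, 133, 254], [26, 130, 254], [26, 133, 254], [26, 132, 254], [26, 133, 255], [23, 143, 255], [19, 155, 230], [18, 158, 191], [19, 156, 183], [18, 157, 185], [18, 155, 184], [19, 156, 175], [18, 153, 157], [19, 155, 176], [21, 150, 237], [19, 151, 221], [14, 150, 155], [10, 152, 131]]
```

View pics/crop.png

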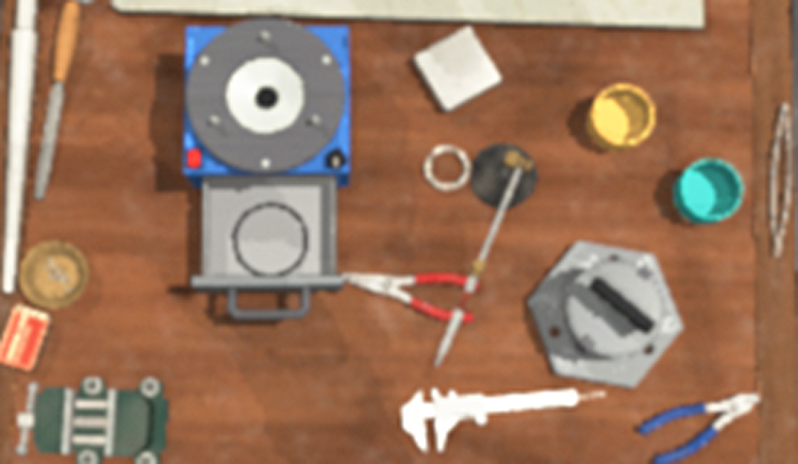

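The brass pot is at crop (622,117), the teal one at (708,190) and the drum's bar at (622,305). The deck pegs are at crop (264,37), (214,121) and (314,120), so the shaker's yaw is about 0. The drawer ring is at (270,240). I'll get coarse positions and start moving towards the pot with the jaws along world y, the heading that fits the drawer.

drive_tool(series=[1,0,0,-12,0,0,-0.137,1,0,0,-12,0,0,-0.137,1,0,0,-12,0,0,-0.138,1,-24,-57,0,0,0,0,1,-24,-57,0,0,0,0,1,-24,-57,0,0,0,0,1,-24,-57,0,0,0,0,1,-24,-57,0,0,0,0,1,-24,-57,0,0,0,0,1,-24,-57,0,0,0,0,1,-24,-57,0,0,0,0,1,-24,-57,0,0,0,0])

```text
t: 1.65
eef_pos: [0.4868, 0.1032, 0.2514]
tool_rot: [0.0, 0.0, 1.0, 0.0]
contact_force: [0.8, 1.5, -0.1]
gripper_width: 0.997
```

Run:
```python
from h import *
a=cam('top')
f=lambda x,y:(150+(x+.5)/2.9-.5,130+(y+.5)/2.9-.5)
print('deck',ray(a,[f(266,96),f(264,96)],.095))
print('pegs',ray(a,[f(264,37),f(214,121),f(314,120)],.111))
print('ring',ray(a,f(270,240),.019))
print('bar ends',ray(a,[f(232,314),f(306,312)],.0505))
print('plate',ray(a,[f(192,281),f(345,283)],.064))
print('grip',ray(a,[f(597,285),f(648,325)],.097))
print('holes',ray(a,[f(555,331),f(649,349)],.01))
print('hexcorners',ray(a,[f(573,241),f(527,302),f(560,377),f(637,386),f(683,325),f(653,250)],.01))
o=bot.get_obs();print(o['t'],o['eef_pos'],o['tool_rot'],o['q'])
```

```text
deck [[0.61487108 0.12462367 0.095     ]
 [0.61481478 0.12649651 0.095     ]]
pegs [[0.66710395 0.12749776 0.111     ]
 [0.58551349 0.17029658 0.111     ]
 [0.58921831 0.07822518 0.111     ]]
ring [[0.48995147 0.12085467 0.019     ]]
bar ends [[0.4133655  0.15175684 0.0505    ]
 [0.41730573 0.08180185 0.0505    ]]
plate [[0.44210784 0.18937842 0.064     ]
 [0.44442711 0.04556156 0.064     ]]
grip [[ 0.44545029 -0.18555101  0.097     ]
 [ 0.41011602 -0.23209856  0.097     ]]
holes [[ 0.40962659 -0.16034291  0.01      ]
 [ 0.39472438 -0.25216977  0.01      ]]
hexcorners [[ 0.49911042 -0.1776077   0.01      ]
 [ 0.43728076 -0.13271433  0.01      ]
 [ 0.36502971 -0.16546637  0.01      ]
 [ 0.35849312 -0.24031727  0.01      ]
 [ 0.41914556 -0.28558273  0.01      ]
 [ 0.49245092 -0.2566387   0.01      ]]
1.7 [0.48947642 0.09380779 0.25160927] [ 0.00106295  0.00564773  0.9999816  -0.00194231] [-0.52595439  0.14354222  0.23277532  1.93905668 -0.03282003  1.06216499
  1.27997209]
```

drive_tool(series=[1,-22,-52,0,0,0,0,1,-22,-52,0,0,0,0,1,-22,-52,0,0,0,0,1,-22,-52,0,0,0,0,1,-22,-52,0,0,0,0,1,-22,-52,0,0,0,0,1,0,0,50,0,0,0,1,0,0,0,0,0,0])

```text
t: 2.7
eef_pos: [0.6153, -0.2058, 0.1972]
tool_rot: [-0.004, 0.001, 1.0, 0.001]
contact_force: [0.2, -0.4, -0.2]
gripper_width: 1.0
```

Run:
```python
from h import *
a=cam('wrist','w1.png');o=bot.get_obs();print(o['t'],o['eef_pos'],o['tool_rot'],o['q'])
M=cv2.Rodrigues(np.array(a['rvec'],float))[0];print(-M.T@np.array(a['tvec']).ravel(),M[2])
```

```text
2.75 [ 0.6169793  -0.20570615  0.19986421] [-2.11298475e-03  1.13510550e-04  9.99997495e-01  7.29610308e-04] [-0.04908284  0.47195485  0.3837813   1.65061291 -0.19638393  1.06175731
  1.96416666]
[ 0.53625693 -0.20641441  0.35628441] [ 0.30472211  0.00177784 -0.95243964]
```

View pics/w1.png

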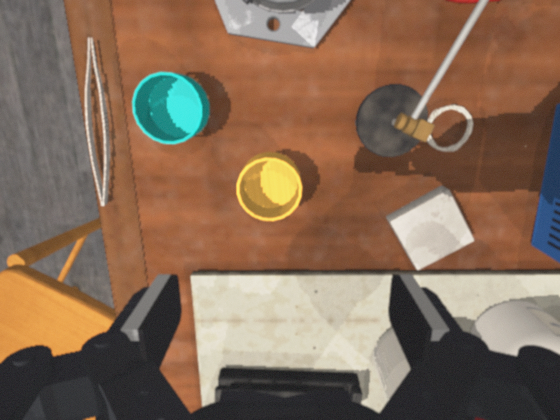

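The wrist view shows the pot's rim centred near (269,188) with room round it; the teal pot is at (171,107). I'll fit the rim.

```bash
cat >> h.py <<'E'
def circ(c,lo,hi,z,roi):
    hsv=cv2.cvtColor(c['pixels'],cv2.COLOR_BGR2HSV);m=np.zeros(hsv.shape[:2],np.uint8);x0,y0,x1,y1=roi
    m[y0:y1,x0:x1]=cv2.inRange(hsv,lo,hi)[y0:y1,x0:x1]
    m=cv2.morphologyEx(m,cv2.MORPH_OPEN,np.ones((3,3)))
    k=max(cv2.findContours(m,cv2.RETR_EXTERNAL,cv2.CHAIN_APPROX_NONE)[0],key=cv2.contourArea).reshape(-1,2)
    P=ray(c,k,z)[:,:2].astype(np.float32)*1000
    return cv2.minEnclosingCircle(P), P.min(0),P.max(0)
def tool(d):
    return R.from_quat(bot.get_obs()['tool_rot'][[1,2,3,0]]).inv().apply(np.array(d))*1000
E
python3 - <<'E'
from h import *
a=cam('wrist')
print(circ(a,(15,110,70),(34,255,255),.036,(220,140,325,235)))
print(circ(a,(15,110,70),(34,255,255),.018,(220,140,325,235)))
b=cam('scene');print(circ(b,(15,110,70),(34,255,255),.036,(350,225,390,260)))
print(bot.get_obs()['eef_pos'])
E
```

```text
(((621.4954833984375, -219.32498168945312), 33.008056640625), array([ 589.40094, -250.4676 ], dtype=float32), array([ 653.59235, -189.6878 ], dtype=float32))
(((626.197021484375, -220.05413818359375), 34.849857330322266), array([ 592.3116 , -252.93448], dtype=float32), array([ 660.0848 , -188.76323], dtype=float32))
(((603.8582153320312, -237.07872009277344), 58.09321594238281), array([ 553.3304 , -283.41556], dtype=float32), array([ 656.12244, -191.19235], dtype=float32))
[ 0.61894305 -0.20601304  0.20279484]
```

drive_tool(series=[1,-4,-14,30,0,0,0,1,0,0,45,0,0,0,1,0,0,45,0,0,0,1,0,0,30,0,0,0,1,0,0,23,0,0,0,1,0,0,0,0,0,0,0.2,0,0,0,0,0,0,0.2,0,0,0,0,0,0,0.2,0,0,0,0,0,0,0.2,0,0,0,0,0,0], force=30)

```text
t: 4.1
eef_pos: [0.6223, -0.221, 0.0287]
tool_rot: [0.0, 0.0, 1.0, -0.0]
contact_force: [0.0, -0.5, -0.2]
gripper_width: 0.6
```

drive_tool(series=[-0.4,0,0,0,0,0,0,-0.4,0,0,0,0,0,0,-0.4,0,0,0,0,0,0], force=30)

```text
t: 4.47
eef_pos: [0.622, -0.2209, 0.0282]
tool_rot: [-0.0, 0.0, 1.0, 0.0]
contact_force: [-0.3, -0.3, -0.8]
gripper_width: 0.299
```

Run:
```python
from h import *
a=cam('wrist','w2.png')
```

```text
(no output)
```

View pics/w2.png

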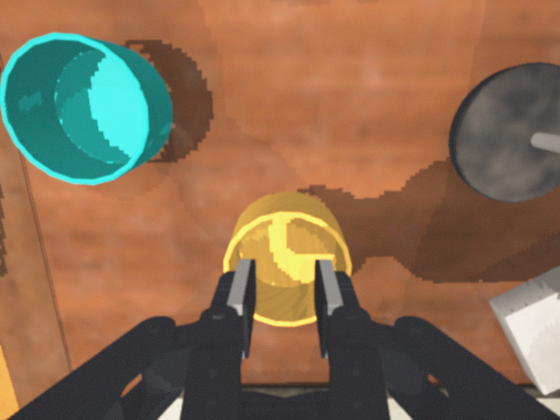

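The view shows the fingers within or above the pot's rim, which is centred at (288,268), so the pot isn't held between them. I'll project the known tool points to find the real heights.

Run:
```python
from h import *
a=cam('wrist');o=bot.get_obs();p=o['eef_pos'];print(p,o['gripper_width'])
for w in(.0127,):
  for dz in(0,-.003,-.022): print(dz,proj(a,[p+[0,w,dz],p+[0,-w,dz]]).round(0).tolist())
P=lambda x,y,r,z:[[x-r,y,z],[x+r,y,z],[x,y-r,z],[x,y+r,z]]
for z in(0,.036,.018):print(z,proj(a,P(.622,-.2205,.030,z)).round(0).tolist())
print(circ(a,(15,110,70),(34,255,255),.036,(210,180,370,330)))
```

```text
[ 0.62205098 -0.22099576  0.02820994] 0.2994442336134369
0 [[311.0, 261.0], [259.0, 261.0]]
-0.003 [[311.0, 258.0], [259.0, 258.0]]
-0.022 [[309.0, 242.0], [262.0, 242.0]]
0 [[286.0, 185.0], [286.0, 285.0], [232.0, 237.0], [340.0, 237.0]]
0.036 [[286.0, 207.0], [286.0, 323.0], [221.0, 268.0], [351.0, 268.0]]
0.018 [[286.0, 195.0], [286.0, 302.0], [227.0, 251.0], [345.0, 251.0]]
(((619.4012451171875, -219.79283142089844), 34.53466033935547), array([ 585.2559 , -249.85721], dtype=float32), array([ 653.546  , -190.10385], dtype=float32))
```

Run:
```python
from h import *
a=cv2.imread('pics/w2.png')[180:400,150:430]
b=cam('scene')['pixels'][190:300,320:440]
a=cv2.resize(a,None,fx=1.8,fy=1.8,interpolation=cv2.INTER_CUBIC);b=cv2.resize(b,(288,264),interpolation=cv2.INTER_CUBIC)
o=np.zeros((396,800,3),np.uint8);o[:,:504]=a;o[:264,508:796]=b
cv2.imwrite('pics/w2c.png',o)
```

```text
(no output)
```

View pics/w2c.png

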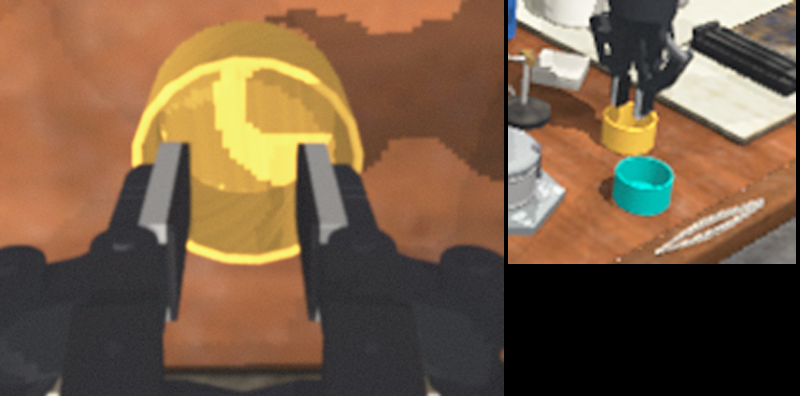

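Run:
```python
from h import *
a=cam('wrist');o=bot.get_obs();p=o['eef_pos'];print(p,o['contact_force'])
for dx in(-.011,0.011):
 for dz in(.02,.01,0,-.01,-.022): print(dx,dz,'open',proj(a,[p+[dx,.0425,dz],p+[dx,-.0425,dz]]).round(0).tolist(),'now',proj(a,[p+[dx,.0127,dz],p+[dx,-.0127,dz]]).round(0).tolist())
```

```text
[ 0.62209879 -0.22099761  0.02825506] [ 0.05225598  0.33917198 -0.25765766]
-0.011 0.02 open [[386.0, 259.0], [184.0, 259.0]] now [[315.0, 259.0], [255.0, 259.0]]
-0.011 0.01 open [[380.0, 249.0], [190.0, 249.0]] now [[314.0, 249.0], [257.0, 249.0]]
-0.011 0 open [[375.0, 240.0], [195.0, 240.0]] now [[312.0, 240.0], [258.0, 240.0]]
-0.011 -0.01 open [[370.0, 232.0], [200.0, 232.0]] now [[311.0, 232.0], [260.0, 232.0]]
-0.011 -0.022 open [[365.0, 223.0], [205.0, 223.0]] now [[309.0, 223.0], [261.0, 223.0]]
0.011 0.02 open [[382.0, 304.0], [189.0, 304.0]] now [[314.0, 304.0], [256.0, 304.0]]
0.011 0.01 open [[376.0, 292.0], [194.0, 292.0]] now [[312.0, 292.0], [258.0, 292.0]]
0.011 0 open [[371.0, 281.0], [199.0, 281.0]] now [[311.0, 281.0], [259.0, 281.0]]
0.011 -0.01 open [[367.0, 271.0], [203.0, 271.0]] now [[310.0, 271.0], [261.0, 271.0]]
0.011 -0.022 open [[362.0, 261.0], [208.0, 261.0]] now [[308.0, 261.0], [262.0, 261.0]]
```

Run:
```python
from h import *
b=cam('scene');o=bot.get_obs();p=o['eef_pos']
for dz in(.03,.02,.01,0,-.022): print(dz,((proj(b,[p+[-.011,.0127,dz],p+[-.011,-.0127,dz]])-[320,190])*2.4+[508,0]).round(0).tolist())
print(((proj(b,[[.6225,-.22,.036],[.6225,-.25,.036],[.6225,-.22,0]])-[320,190])*2.4+[508,0]).round(0).tolist())
```

```text
0.03 [[614.0, 97.0], [631.0, 106.0]]
0.02 [[614.0, 104.0], [630.0, 113.0]]
0.01 [[613.0, 112.0], [629.0, 121.0]]
0 [[612.0, 119.0], [629.0, 129.0]]
-0.022 [[610.0, 135.0], [627.0, 145.0]]
[[627.0, 114.0], [647.0, 126.0], [624.0, 141.0]]
```

Both views put the fingertips about 20 mm behind the reported TCP. The tips are at z≈0.048, just above the rim, and there is no contact. I'll open and go down carefully, watching the force.

drive_tool(series=[1,0,0,0,0,0,0,1,0,0,0,0,0,0,1,0,0,0,0,0,0,1,0,0,0,0,0,0,1,0,0,10,0,0,0,1,0,0,10,0,0,0,1,0,0,0,0,0,0], force=30)

```text
t: 5.6
eef_pos: [0.621, -0.2205, 0.0067]
tool_rot: [-0.001, 0.0, 1.0, 0.0]
contact_force: [-0.3, 0.3, -0.5]
gripper_width: 1.003
```

Run:
```python
from h import *
b=cam('wrist');o=bot.get_obs();p=o['eef_pos'];print(p,o['contact_force'],o['gripper_width'])
a=b['pixels'][180:400,150:430]
c=cam('scene')['pixels'][190:300,320:440]
a=cv2.resize(a,None,fx=1.8,fy=1.8,interpolation=cv2.INTER_CUBIC);c=cv2.resize(c,(288,264),interpolation=cv2.INTER_CUBIC)
o=np.zeros((396,800,3),np.uint8);o[:,:504]=a;o[:264,508:796]=c
cv2.imwrite('pics/w3.png',o)
```

```text
[ 0.62149644 -0.2207591   0.00739191] [0.33159967 1.02502483 0.55652039] 1.0042009900980347
```

View pics/w3.png

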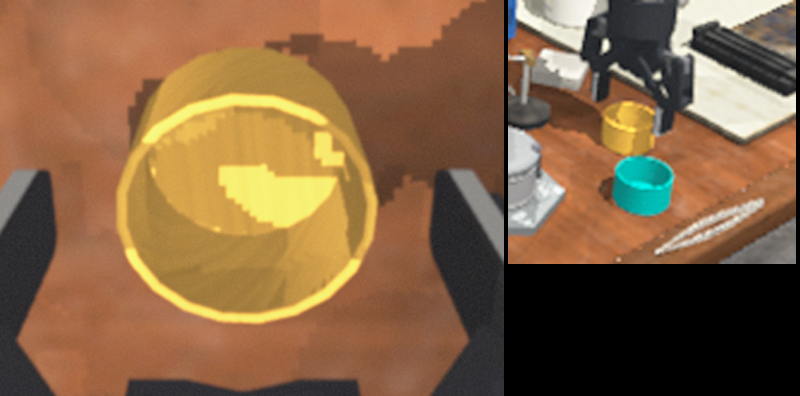

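No contact at reported z=0.007, with the tips straddling the rim. That confirms the offset. I'll go 22 mm lower and close.

drive_tool(series=[1,0,0,8,0,0,0,1,0,0,8,0,0,0,1,0,0,6,0,0,0,1,0,0,0,0,0,0,0.2,0,0,0,0,0,0,0.2,0,0,0,0,0,0,0.2,0,0,0,0,0,0,0.2,0,0,0,0,0,0], force=30)

```text
t: 6.7
eef_pos: [0.6225, -0.2212, -0.0131]
tool_rot: [0.0, 0.0, 1.0, -0.0]
contact_force: [-0.6, -0.2, 4.8]
gripper_width: 0.689
```

The jaws stopped on the pot, but the 4.8 N upward force says the tips touch the bench. They'd then land on the drawer's ring, so I'll regrip about 9 mm higher.

drive_tool(series=[1,0,0,0,0,0,0,1,0,0,-9,0,0,0,1,0,0,0,0,0,0,0.2,0,0,0,0,0,0,0.2,0,0,0,0,0,0,0.2,0,0,0,0,0,0,0.2,0,0,0,0,0,0], force=35)

```text
t: 7.58
eef_pos: [0.6222, -0.221, -0.0044]
tool_rot: [0.0, 0.0, 1.0, 0.0]
contact_force: [-2.2, 0.6, 5.4]
gripper_width: 0.685
```

drive_tool(series=[0.2,0,0,-10,0,0,0,0.2,0,0,-20,0,0,0,0.2,0,0,-30,0,0,0,0.2,0,0,-40,0,0,0,0.2,0,0,-40,0,0,0,0.2,0,0,-40,0,0,0,0.2,0,0,-20,0,0,0,0.2,0,0,0,0,0,0])

```text
t: 8.57
eef_pos: [0.6228, -0.2213, 0.1969]
tool_rot: [0.001, 0.0, 1.0, -0.0]
contact_force: [0.1, 0.4, -0.8]
gripper_width: 0.687
```

Run:
```python
from h import *
a=cam('wrist','w4.png');o=bot.get_obs();p=o['eef_pos'];print(p,o['contact_force'],o['gripper_width'])
for z in(0,.01,.02,.03,.04):
  print(z,circ(a,(15,110,70),(34,255,255),p[2]+z,(190,150,390,350)))
c=cam('top');f=lambda x,y:(150+(x+.5)/2.9-.5,130+(y+.5)/2.9-.5)
p=c['pixels'][130:290,190:300];cv2.imwrite('pics/t4.png',cv2.resize(p,None,fx=3.7,fy=3.7,interpolation=cv2.INTER_CUBIC))
```

```text
[ 0.62186886 -0.22075893  0.19504821] [-0.52196544 -0.28001643 -0.69300238] 0.687842724877596
0 (((644.0698852539062, -221.3656463623047), 45.7362060546875), array([ 598.5266 , -261.72162], dtype=float32), array([ 676.1611 , -181.60197], dtype=float32))
0.01 (((637.6897583007812, -221.37098693847656), 42.87825393676758), array([ 594.9923 , -259.20523], dtype=float32), array([ 667.7756 , -184.09201], dtype=float32))
0.02 (((631.3093872070312, -221.3762969970703), 40.02045822143555), array([ 591.4579 , -256.68884], dtype=float32), array([ 659.3901 , -186.58206], dtype=float32))
0.03 (((624.9292602539062, -221.3816375732422), 37.162506103515625), array([ 587.9236 , -254.17244], dtype=float32), array([ 651.00464, -189.0721 ], dtype=float32))
0.04 (((618.549072265625, -221.38693237304688), 34.30457305908203), array([ 584.3893 , -251.65605], dtype=float32), array([ 642.61914, -191.56215], dtype=float32))
```

drive_tool(series=[0.2,19,49,0,0,0,0,0.2,19,49,0,0,0,0,0.2,19,49,0,0,0,0,0.2,19,49,0,0,0,0,0.2,19,49,0,0,0,0,0.2,19,49,0,0,0,0,0.2,18,48,0,0,0,0,0.2,0,0,0,0,0,0,0.2,0,0,0,0,0,0])

```text
t: 9.8
eef_pos: [0.4897, 0.1205, 0.1941]
tool_rot: [-0.001, 0.0, 1.0, -0.001]
contact_force: [0.4, -0.9, -0.3]
gripper_width: 0.686
```

Run:
```python
from h import *
a=cam('wrist');o=bot.get_obs();p=o['eef_pos'];print(p,o['contact_force'],o['gripper_width'],o['q'])
cv2.imwrite('pics/w5.png',a['pixels'])
```

```text
[0.49005997 0.11985822 0.19428848] [ 0.39674791 -0.75075524 -0.98449781] 0.6840305848485897 [-0.60657435  0.22185229  0.28178813  1.9936036  -0.07500817  0.93798595
  1.28190617]
```

View pics/w5.png

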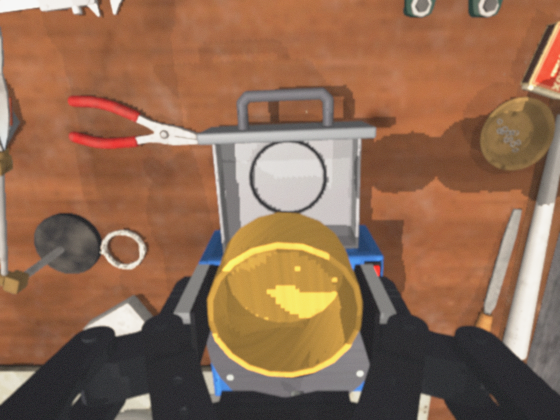

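The pot is held upright, with its rim centred near (285,308). The drawer's ring is at (288,176), spanning 249–328 by 139–213, and the front plate is turned about +2°. Next I'll compute the offsets.

Run:
```python
from h import *
a=cam('wrist');o=bot.get_obs();p=o['eef_pos'];print(p)
R1=ray(a,[(249,176),(328,176),(288,139),(288,213)],.018);print('ring',R1.round(4).tolist(),(R1[0]+R1[1])/2,(R1[2]+R1[3])/2)
for dz in(.036,.040,.044):
  Q=ray(a,[(208,305),(362,305),(285,242),(285,377)],p[2]+dz);print(dz,Q.round(4).tolist())
P=ray(a,[(198,137),(375,132)],.064);print('plate',P, np.degrees(np.arctan2(-(P[1]-P[0])[0],(P[1]-P[0])[1])))
P=ray(a,[(245,96),(328,91)],.05);print('bar',P, np.degrees(np.arctan2(-(P[1]-P[0])[0],(P[1]-P[0])[1])))
```

```text
[0.49033481 0.11959317 0.19454442]
ring [[0.4905, 0.0857, 0.018], [0.4906, 0.1603, 0.018], [0.4558, 0.1225, 0.018], [0.5276, 0.1226, 0.018]] [0.49054599 0.1230229  0.018     ] [0.49171059 0.12255826 0.018     ]
0.036 [[0.4908, 0.0898, 0.2305], [0.4908, 0.1497, 0.2305], [0.4642, 0.1198, 0.2305], [0.5257, 0.1197, 0.2305]]
0.04 [[0.4882, 0.0908, 0.2345], [0.4882, 0.1487, 0.2345], [0.4624, 0.1198, 0.2345], [0.5219, 0.1197, 0.2345]]
0.044 [[0.4855, 0.0918, 0.2385], [0.4856, 0.1478, 0.2385], [0.4606, 0.1198, 0.2385], [0.5181, 0.1197, 0.2385]]
plate [[0.44787228 0.05122427 0.064     ]
 [0.4441811  0.19036647 0.064     ]] 1.5195935372072111
bar [[0.41732085 0.08788637 0.05      ]
 [0.41361711 0.15399979 0.05      ]] 3.2064167924352023
```

drive_tool(series=[0.2,1,2.5,20,0,0,-0.033,0.2,0,0,40,0,0,0,0.2,0,0,40,0,0,0,0.2,0,0,40,0,0,0,0.2,0,0,20,0,0,0,0.2,0,0,0,0,0,0,0.2,0,0,0,0,0,0])

```text
t: 10.78
eef_pos: [0.4902, 0.123, 0.036]
tool_rot: [0.001, -0.015, 1.0, 0.0]
contact_force: [-0.1, 0.3, -1.4]
gripper_width: 0.683
```

Run:
```python
from h import *
a=cam('wrist');o=bot.get_obs();p=o['eef_pos'];print(p,o['contact_force'],o['gripper_width'],o['q'])
cv2.imwrite('pics/w6.png',a['pixels'])
```

```text
[0.49044841 0.12335824 0.03627749] [ 0.83233426 -1.13333603 -1.3731321 ] 0.6834213968769874 [-0.54456063  0.46701225  0.21576951  2.10854896 -0.17637877  0.58069642
  1.39843636]
```

View pics/w6.png

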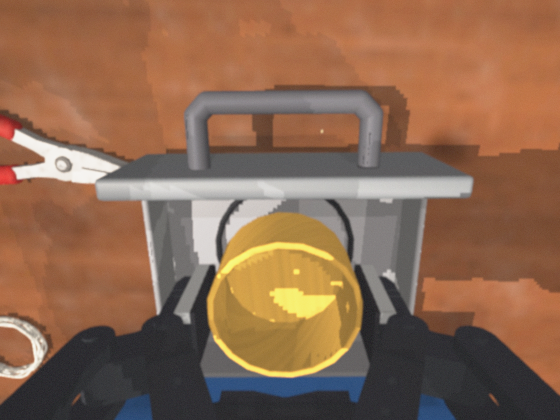

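Run:
```python
from h import *
a=cam('wrist');p=bot.get_obs()['eef_pos'];print(p)
print('ring x inner edge',ray(a,[(285,195),(285,201)],.019)[:,0]+.034)
print('ring y',ray(a,[(217,240),(222,240),(349,240),(353,240)],.019).round(4).tolist())
print('pot bottom x',ray(a,(285,212),p[2]+.0045)[0,:2]+[.03,0])
for d in(.037,.04): Q=ray(a,[(208,305),(362,305),(285,242),(285,377)],p[2]+d);print(d,Q[:,:2].round(4).tolist())
```

```text
[0.49040971 0.12356407 0.03635034]
ring x inner edge [0.49645712 0.49962885]
ring y [[0.4882, 0.0875, 0.019], [0.4882, 0.0901, 0.019], [0.4861, 0.1568, 0.019], [0.486, 0.1589, 0.019]]
pot bottom x [0.49384777 0.12239778]
0.037 [[0.4914, 0.0935], [0.4895, 0.1529], [0.464, 0.1224], [0.5252, 0.1243]]
0.04 [[0.4894, 0.0941], [0.4876, 0.1521], [0.4626, 0.1223], [0.5223, 0.1242]]
```

Front plate hides the ring's near arc. The ring's chord and the earlier full view both put its centre at x≈0.491, y≈0.1235, so the pot needs about −2.5 mm in x.

drive_tool(series=[0.2,2.5,0,0,0,0,0,0.2,0,0,10,0,0,0,0.2,0,0,8,0,0,0,0.2,0,0,3,0,0,0,0.2,0,0,2,0,0,0,0.2,0,0,1,0,0,0,0.2,0,0,0,0,0,0])

```text
t: 11.75
eef_pos: [0.487, 0.1236, 0.0113]
tool_rot: [0.0, -0.016, 1.0, 0.0]
contact_force: [-0.6, -0.6, -1.1]
gripper_width: 0.684
```

drive_tool(series=[0.2,0,0,1.5,0,0,0,0.2,0,0,0,0,0,0])

```text
t: 12.0
eef_pos: [0.4879, 0.1237, 0.0105]
tool_rot: [0.001, -0.016, 1.0, 0.0]
contact_force: [-0.3, 0.5, 4.2]
gripper_width: 0.687
```

drive_tool(series=[0.2,0,0,1.5,0,0,0,0.2,0,0,0,0,0,0])

```text
t: 12.25
eef_pos: [0.4898, 0.1238, 0.0104]
tool_rot: [0.003, -0.016, 1.0, 0.001]
contact_force: [-0.8, -1.6, 16.8]
gripper_width: 0.687
```

Contact at reported z=0.0105 puts the pot's bottom at about 15 mm, on the floor inside the ring rather than on top of it. I'll release and look.

drive_tool(series=[0.2,0,0,-2,0,0,0,0.65,0,0,0,0,0,0,0.65,0,0,0,0,0,0,0.65,0,0,0,0,0,0,0.65,0,0,-15,0,0,0,0.65,0,0,-30,0,0,0,0.65,0,0,-50,0,0,0,0.65,0,0,-60,0,0,0,0.65,0,0,0,0,0,0])

```text
t: 13.38
eef_pos: [0.4901, 0.1245, 0.1707]
tool_rot: [0.005, -0.016, 1.0, 0.002]
contact_force: [-0.2, -0.4, -0.3]
gripper_width: 0.83
```

Run:
```python
from h import *
a=cam('wrist');o=bot.get_obs();p=o['eef_pos'];print(p,o['contact_force'],o['gripper_width'])
cv2.imwrite('pics/w7.png',a['pixels'])
print(circ(a,(15,110,70),(34,255,255),.051,(200,100,370,270)))
```

```text
[0.48830179 0.12406625 0.16817127] [ 0.00816943 -0.25228919 -1.43540349] 0.8266027165114305
(((487.3263854980469, 123.8773193359375), 32.140811920166016), array([455.46786,  93.21409], dtype=float32), array([518.8742 , 153.74664], dtype=float32))
```

View pics/w7.png

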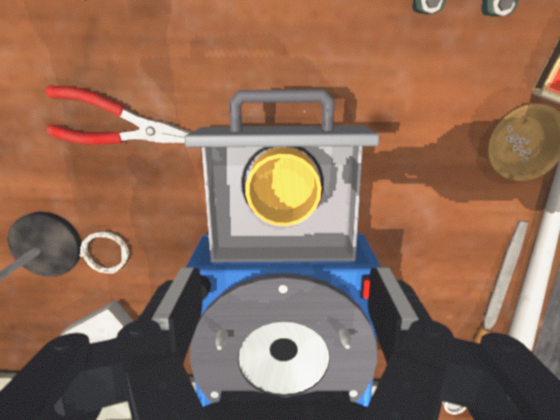

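The pot stands upright at (0.4885, 0.1235), inside the ring (within about 2.5 mm of centre). Next I shut the jaws and move over the bar. I'll touch its top (50.5 mm) to get the tip height, then push the upper edge of the plate in above the bar.

drive_tool(series=[-1,36,-1,0,0,0,0,-1,36,-1,0,0,0,0,-1,0,0,40,0,0,0,-1,0,0,40,0,0,0,-1,0,0,20,0,0,0,-1,0,0,5,0,0,0,-1,0,0,5,0,0,0,-1,0,0,0,0,0,0])

```text
t: 14.42
eef_pos: [0.4151, 0.1193, 0.0555]
tool_rot: [0.0, -0.016, 1.0, 0.0]
contact_force: [0.7, 1.3, -0.3]
gripper_width: -0.002
```

Run:
```python
from h import *
o=bot.get_obs();print(o['eef_pos'],o['tool_rot'],o['contact_force'],o['gripper_width'],o['q'])
a=cam('wrist','w8.png');p=o['eef_pos']
g=cv2.cvtColor(a['pixels'],cv2.COLOR_BGR2GRAY)
# shut fingertip row (silver) along centre column
print(g[180:330:3,275:300:8].T.tolist())
```

```text
[0.41514966 0.11929175 0.05554844] [ 1.40793901e-04 -1.60441870e-02  9.99871269e-01  1.02715136e-04] [ 0.71507964  1.33150175 -0.30442653] -0.002214636228524441 [-0.62324995  0.33841416  0.23323047  2.26304887 -0.14674469  0.55311298
  1.32515996]
[[141, 139, 136, 135, 138, 136, 136, 138, 136, 136, 135, 136, 134, 93, 90, 93, 87, 85, 84, 83, 84, 85, 80, 81, 107, 130, 136, 148, 149, 148, 147, 149, 151, 152, 148, 149, 148, 148, 148, 148, 150, 153, 175, 97, 53, 54, 51, 50, 53, 53], [139, 138, 138, 134, 137, 133, 137, 137, 132, 131, 127, 130, 128, 86, 88, 87, 93, 130, 128, 125, 123, 124, 119, 88, 87, 96, 87, 48, 46, 43, 48, 42, 48, 46, 49, 48, 46, 46, 48, 43, 51, 50, 56, 58, 55, 56, 58, 58, 57, 59], [140, 142, 138, 136, 134, 132, 135, 139, 138, 133, 129, 130, 89, 86, 88, 89, 93, 127, 123, 124, 125, 121, 120, 88, 85, 96, 113, 149, 149, 150, 150, 149, 153, 152, 148, 150, 149, 148, 149, 149, 150, 151, 177, 155, 121, 67, 48, 48, 47, 51], [137, 137, 138, 132, 134, 133, 134, 135, 137, 136, 135, 132, 90, 90, 92, 91, 86, 124, 120, 119, 121, 121, 122, 90, 86, 96, 118, 148, 149, 148, 149, 151, 150, 150, 152, 152, 151, 153, 150, 149, 146, 143, 89, 58, 53, 53, 54, 52, 54, 54]]
```

drive_tool(series=[-1,0,0,10,0,0,0,-1,0,0,6,0,0,0,-1,0,0,2,0,0,0,-1,0,0,0,0,0,0])

```text
t: 14.98
eef_pos: [0.4148, 0.1191, 0.0371]
tool_rot: [-0.0, -0.016, 1.0, -0.0]
contact_force: [-0.1, -0.1, -0.9]
gripper_width: 0.001
```

drive_tool(series=[-1,0,0,2,0,0,0,-1,0,0,2,0,0,0,-1,0,0,0,0,0,0])

```text
t: 15.35
eef_pos: [0.4165, 0.1195, 0.0342]
tool_rot: [0.001, -0.016, 1.0, 0.0]
contact_force: [0.2, -0.7, 10.6]
gripper_width: -0.0
```

drive_tool(series=[-1,0,0,2,0,0,0,-1,0,0,0,0,0,0])

```text
t: 15.6
eef_pos: [0.4191, 0.1197, 0.0338]
tool_rot: [0.004, -0.015, 1.0, 0.001]
contact_force: [0.1, -3.6, 28.6]
gripper_width: -0.003
```

Contact with the bar shows the tips 16 mm behind the reported TCP. I'll raise 7 mm and push the plate in.

drive_tool(series=[-1,0,0,-7,0,0,0,-1,0,0,0,0,0,0,-1,-6,0,0,0,0,0,-1,-6,0,0,0,0,0,-1,-8,0,0,0,0,0,-1,-10,0,0,0,0,0,-1,-10,0,0,0,0,0,-1,-10,0,0,0,0,0,-1,-10,0,0,0,0,0,-1,0,0,0,0,0,0])

```text
t: 16.85
eef_pos: [0.4766, 0.1212, 0.0385]
tool_rot: [0.001, -0.016, 1.0, 0.0]
contact_force: [0.0, -0.3, -0.1]
gripper_width: 0.001
```

Run:
```python
from h import *
o=bot.get_obs();print(o['eef_pos'],o['contact_force'])
a=cam('top');b=a['pixels'][190:225,205:285];print(circ(a,(15,110,70),(34,255,255),.051,(205,175,285,250)))
cv2.imwrite('pics/t9.png',a['pixels'])
```

```text
[0.4766024  0.12121742 0.03854741] [ 0.01485396 -0.33699358 -0.13769854]Traceback (most recent call last):
  File "<stdin>", line 3, in <module>
  File "h.py", line 21, in circ
    k=max(cv2.findContours(m,cv2.RETR_EXTERNAL,cv2.CHAIN_APPROX_NONE)[0],key=cv2.contourArea).reshape(-1,2)
      ~~~^^^^^^^^^^^^^^^^^^^^^^^^^^^^^^^^^^^^^^^^^^^^^^^^^^^^^^^^^^^^^^^^^^^^^^^^^^^^^^^^^^^^
ValueError: max() iterable argument is empty
```

drive_tool(series=[-1,-10,0,0,0,0,0,-1,-10,0,0,0,0,0,-1,-10,0,0,0,0,0,-1,-8,0,0,0,0,0,-1,-3,0,0,0,0,0,-1,0,0,0,0,0,0])

```text
t: 17.65
eef_pos: [0.5166, 0.1226, 0.0385]
tool_rot: [0.001, -0.016, 1.0, 0.0]
contact_force: [-0.4, -0.4, 0.2]
gripper_width: 0.0
```

drive_tool(series=[-1,-3,0,0,0,0,0,-1,0,0,0,0,0,0])

```text
t: 17.9
eef_pos: [0.5191, 0.1227, 0.0384]
tool_rot: [0.0, -0.016, 1.0, 0.0]
contact_force: [-0.2, -0.5, 0.2]
gripper_width: -0.004
```

drive_tool(series=[-1,-3,0,0,0,0,0,-1,0,0,0,0,0,0])

```text
t: 18.15
eef_pos: [0.5222, 0.1228, 0.0383]
tool_rot: [0.0, -0.016, 1.0, 0.0]
contact_force: [-0.9, 0.3, 0.3]
gripper_width: 0.006
```

drive_tool(series=[-1,-2,0,0,0,0,0,-1,0,0,0,0,0,0])

```text
t: 18.4
eef_pos: [0.5242, 0.1228, 0.0383]
tool_rot: [0.0, -0.016, 1.0, 0.0]
contact_force: [-0.6, 0.3, -0.1]
gripper_width: 0.0
```

drive_tool(series=[-1,-2,0,0,0,0,0,-1,0,0,0,0,0,0])

```text
t: 18.65
eef_pos: [0.5261, 0.1229, 0.0383]
tool_rot: [0.0, -0.016, 1.0, 0.0]
contact_force: [-0.4, -0.1, 0.5]
gripper_width: -0.003
```

drive_tool(series=[-1,-2,0,0,0,0,0,-1,0,0,0,0,0,0])

```text
t: 18.9
eef_pos: [0.5275, 0.1229, 0.0382]
tool_rot: [-0.001, -0.016, 1.0, -0.0]
contact_force: [-2.5, 0.6, 1.0]
gripper_width: 0.002
```

drive_tool(series=[-1,-2,0,0,0,0,0,-1,0,0,0,0,0,0])

```text
t: 19.15
eef_pos: [0.5274, 0.1228, 0.0379]
tool_rot: [-0.002, -0.016, 1.0, -0.0]
contact_force: [-8.0, 0.7, 6.6]
gripper_width: -0.002
```

drive_tool(series=[-1,-1,0,0,0,0,0,-1,0,0,0,0,0,0])

```text
t: 19.4
eef_pos: [0.5274, 0.1228, 0.0378]
tool_rot: [-0.003, -0.016, 1.0, -0.0]
contact_force: [-10.5, 1.0, 8.3]
gripper_width: -0.003
```

Run:
```python
from h import *
o=bot.get_obs();print(o['eef_pos'],o['contact_force'])
a=cam('wrist','w10.png')
```

```text
[0.52740625 0.12282924 0.03781495] [-10.54781776   0.98620422   8.28822408]
```

The drawer hit a firm stop at the expected place. I'll back off, rise, and look at the deck from above.

drive_tool(series=[-1,10,0,0,0,0,0,-1,15,0,0,0,0,0,-1,0,0,-50,0,0,0,-1,0,0,-50,0,0,0,-1,0,0,-50,0,0,0,-1,-40,0,-50,0,0,0,-1,-50,0,0,0,0,0,-1,-45,0,0,0,0,0,-1,0,0,0,0,0,0,-1,0,0,0,0,0,0])

```text
t: 20.7
eef_pos: [0.639, 0.1263, 0.2366]
tool_rot: [-0.001, -0.016, 1.0, -0.0]
contact_force: [-1.0, 0.7, -0.5]
gripper_width: 0.001
```

Run:
```python
from h import *
o=bot.get_obs();print(o['eef_pos'],o['contact_force'])
a=cam('wrist','w11.png')
P=np.array([[.6145+.054*np.cos(t),.125+.054*np.sin(t),.111] for t in np.radians([2,122,242])])
print(proj(a,P).round(0).tolist(),proj(a,[[.6145,.125,.095],[.51,.122,.05]]).round(0).tolist())
p=proj(a,[[.6145,.125,.095]])[0]
x0=int(max(0,p[0]-130));y0=int(max(0,p[1]-170));print(x0,y0)
cv2.imwrite('pics/w11c.png',cv2.resize(a['pixels'][y0:y0+270,x0:x0+260],None,fx=2.2,fy=2.2,interpolation=cv2.INTER_CUBIC))
```

```text
[0.63897938 0.12627187 0.23655539] [-0.98095578  0.67087065 -0.54389719]
[[285.0, 224.0], [345.0, 125.0], [223.0, 126.0]] [[284.0, 156.0], [285.0, 26.0]]
154 0
```

View pics/w11c.png

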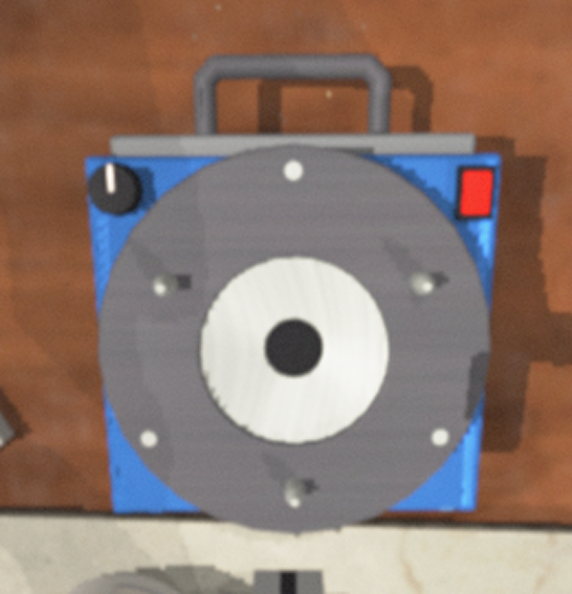

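The view shows the drawer's plate flush with the housing. Peg noses are at crop (163,286), (423,284) and (294,493), the hub hole at (294,347), and white deck screws at (293,170), (149,438) and (440,437). Next I'll compute the deck pose.

```bash
cat > deck.py <<'E'
from h import *
a=cam('wrist');px=a['pixels'];hsv=cv2.cvtColor(px,cv2.COLOR_BGR2HSV)
f=lambda p:((np.array(p)+.5)/2.2-.5+[154,0])
def cen(uv,r,lo,hi):
    x,y=np.round(uv).astype(int);m=cv2.inRange(hsv,lo,hi)[y-r:y+r+1,x-r:x+r+1];mm=cv2.moments(m,True);return (x-r+mm['m10']/mm['m00'],y-r+mm['m01']/mm['m00'],mm['m00'])
s=[cen(f(p),7,(0,0,190),(180,60,255)) for p in[(293,170),(149,438),(440,437)]];print(np.round(s,1).tolist())
S=ray(a,np.array(s)[:,:2],.097)[:,:2];C=S.mean(0);print('screws',S.round(4).tolist(),C.round(4),np.linalg.norm(S-C,axis=1).round(4),(np.degrees(np.arctan2(*(S-C)[:,::-1].T))-[180,-60,60]).round(2))
h=cen(f((294,347)),16,(0,0,0),(180,255,75));print('hub',h,ray(a,h[:2],.095))
pg=[cen(f(p),6,(0,0,150),(180,60,255)) for p in[(294,493),(423,284),(163,286)]];print(np.round(pg,1).tolist())
for z in(.103,.107,.111):
  P=ray(a,np.array(pg)[:,:2],z)[:,:2];D=P.mean(0);print('pegs',z,P.round(4).tolist(),D.round(4),np.linalg.norm(P-D,axis=1).round(4),np.degrees(np.arctan2(*(P-D)[:,::-1].T)).round(1))
E
python3 deck.py
```

```text
[[286.5, 77.4, 53.0], [221.0, 199.1, 36.0], [353.2, 198.3, 38.0]]
screws [[0.5523, 0.1248], [0.6527, 0.0719], [0.6483, 0.1854]] [0.6177 0.1274] [0.0655 0.0655 0.0655] [-357.77    2.21    2.24]
hub (np.float64(286.8021978021978), np.float64(157.8065934065934), 455.0) [[0.61543033 0.12721937 0.095     ]]
[[286.2, 226.2, 43.0], [345.4, 129.2, 64.0], [226.0, 130.5, 34.0]]
pegs 0.103 [[0.6734, 0.1286], [0.5895, 0.1727], [0.5937, 0.0782]] [0.6189 0.1265] [0.0546 0.0547 0.0545] [   2.2  122.4 -117.6]
pegs 0.107 [[0.6719, 0.1286], [0.5891, 0.1721], [0.5932, 0.0788]] [0.618  0.1265] [0.0538 0.054  0.0538] [   2.2  122.4 -117.6]
pegs 0.111 [[0.6703, 0.1285], [0.5887, 0.1714], [0.5927, 0.0794]] [0.6172 0.1264] [0.0531 0.0533 0.053 ] [   2.2  122.4 -117.6]
```

Deck pose from the wrist view: centre (0.6178, 0.1267), yaw 2.24°, with pegs and screws agreeing. Now I turn the tool to the drum bar's heading (about 52°) and go over the drum.

drive_tool(series=[1,0,0,0,0,0,0.18,1,0,0,0,0,0,0.18,1,0,0,0,0,0,0.18,1,0,0,0,0,0,0.18,1,0,0,0,0,0,0.18,1,0,0,0,0,0,0.18,1,0,0,0,0,0,0.18,1,0,0,0,0,0,0.18,1,0,0,0,0,0,0.18,1,0,0,0,0,0,0.18,1,0,0,0,0,0,0.18,1,0,0,0,0,0,0.18])

```text
t: 22.3
eef_pos: [0.639, 0.1268, 0.2374]
tool_rot: [-0.001, 0.876, 0.483, 0.0]
contact_force: [0.1, -0.1, -0.4]
gripper_width: 0.999
```

drive_tool(series=[1,0,0,0,0,0,0.105,1,-52,5,0,0,0,0,1,-52,5,0,0,0,0,1,-52,5,0,0,0,0,1,-52,5,0,0,0,0,1,-52,5,0,0,0,0,1,-52,5,0,0,0,0,1,-52,5,0,0,0,0,1,-52,5,0,0,0,0,1,0,0,0,0,0,0,1,0,0,0,0,0,0])

```text
t: 23.68
eef_pos: [0.4157, -0.2253, 0.237]
tool_rot: [-0.001, 0.898, 0.439, 0.001]
contact_force: [1.4, 0.4, 0.6]
gripper_width: 0.999
```

Run:
```python
from h import *
o=bot.get_obs();p=o['eef_pos'];print(p,o['tool_rot'],o['q'])
a=cam('wrist','w12.png');px=a['pixels'];hsv=cv2.cvtColor(px,cv2.COLOR_BGR2HSV)
print('expect centre px',proj(a,[[.43,-.209,.097],[.43,-.209,.01]]).round(0).tolist())
m=cv2.inRange(hsv,(0,0,0),(180,255,70));m[265:]=0
for k in cv2.findContours(m,cv2.RETR_EXTERNAL,cv2.CHAIN_APPROX_NONE)[0]:
    A=cv2.contourArea(k)
    if A>25:
        r=cv2.minAreaRect(k);print(A,np.round(r[0],1),np.round(r[1],1),round(r[2],1),ray(a,r[0],.01)[0].round(4),ray(a,r[0],.097)[0].round(4))
```

```text
[ 0.41568678 -0.22530634  0.23702515] [-6.06929859e-04  8.98462641e-01  4.39048921e-01  7.48511003e-04] [-0.56153184  0.1656881   1.05541647  2.04231397 -0.1710966   1.02370702
 -0.08410814]
expect centre px [[286.0, 160.0], [286.0, 144.0]]
655.0 [284.5 155. ] [80. 15.] 90.0 [ 0.4218 -0.2175  0.01  ] [ 0.4315 -0.2051  0.097 ]
```

```bash
cat > drum.py <<'E'
from h import *
def holes(a,c,yaw,z,r=10):
    g=cv2.GaussianBlur(cv2.cvtColor(a['pixels'],cv2.COLOR_BGR2GRAY),(3,3),0);hs=cv2.cvtColor(a['pixels'],cv2.COLOR_BGR2HSV)
    out=[]
    for t in np.radians(yaw+np.array([0,120,240])):
        u,v=np.round(proj(a,[[c[0]+.054*np.cos(t),c[1]+.054*np.sin(t),z]])[0]).astype(int)
        out.append((u,v))
        print('pred',u,v);print(hs[v-r:v+r+1:2,u-r:u+r+1:2,1])
    return out
E
python3 - <<'E'
from drum import *
a=cam('wrist')
holes(a,(.4300,-.2085),-8.6,.01,12)
px=a['pixels'];g=cv2.cvtColor(px,cv2.COLOR_BGR2GRAY);print('bar col profile',g[100:210:2,284].tolist());print('bar row',g[150,262:308].tolist(),g[125,262:308].tolist(),g[180,262:308].tolist())
E
```

```text
pred 331 118
[[  4   5   3   4   4   6   4   4   3  29 126 146 145]
 [  6   6   3   4   3   4   3   4   4   7  72 146 147]
 [  4   4   7   4   4   1   3   4   5   4  29 126 147]
 [  5   7   1   6   7  15   9   4   8   8   8  74 148]
 [  3   3   4  15  60 107  81  14   6   4   3  29 126]
 [  3   3   4  69 133 143 135  53   3   5   7   8  74]
 [  4   3  10  99 136 128 135  82   2   4   6   3  27]
 [  3   4   5  29 118 133 121  32   6   7   3   3   7]
 [  4   4   4   6  44  88  32   6   5   7   4   3   5]
 [  4   3   3   6   5   8   2   3   9   5   5   6   5]
 [  6   5   5   3   6   4   7   7   4   5   3   3   4]
 [  5   6   5   5   4   5  10   3   3   5   4   3   7]
 [  6   8   3   3   4   4   1   8   6   4   5   4   5]]
pred 240 117
[[142 141  68   6   4   4   4   4   6   4   2   4   0]
 [136 109  17   6   4   8   4   2   2   2   2   2   2]
 [133  53   2   4   6   4   2   8   2   0   6   2   0]
 [107  15   4   4   8   2  28  27   7   2   2   4   4]
 [ 56   8   2   2  10  58 122 121  54   9   4   4   2]
 [ 15   4   2   2  17 113 138 143 132  29   0   0   3]
 [  4   4   2   4   9 109 12
[... 1289 characters left out ...]
1, 69, 71, 74, 70, 132, 181, 170, 131, 119, 119]
bar row [187, 188, 186, 167, 140, 123, 120, 119, 122, 118, 115, 105, 105, 101, 84, 60, 48, 53, 54, 60, 64, 68, 70, 69, 74, 73, 76, 71, 68, 56, 66, 116, 164, 181, 183, 185, 183, 186, 182, 187, 186, 186, 187, 188, 193, 200] [186, 185, 180, 157, 131, 124, 122, 126, 122, 123, 120, 122, 124, 121, 110, 78, 49, 43, 53, 57, 64, 65, 63, 62, 67, 66, 70, 70, 64, 55, 57, 91, 139, 170, 179, 176, 179, 178, 178, 176, 179, 179, 179, 180, 182, 188] [189, 189, 188, 189, 190, 187, 188, 190, 187, 182, 167, 156, 160, 156, 122, 74, 51, 51, 55, 61, 63, 70, 69, 80, 78, 76, 76, 73, 64, 62, 109, 160, 186, 186, 189, 185, 187, 191, 193, 194, 199, 202, 207, 206, 207, 208]
```

```bash
cat >> drum.py <<'E'
def pose(a,uv,z,lo=60,r=9,ch=1):
    hs=cv2.cvtColor(a['pixels'],cv2.COLOR_BGR2HSV)[:,:,ch].astype(float);q=[]
    for u,v in uv:
        w=hs[v-r:v+r+1,u-r:u+r+1];w=np.clip(w-25,0,None)
        n,l,s,c=cv2.connectedComponentsWithStats((w>lo-25).astype(np.uint8));k=l[r-3:r+4,r-3:r+4];k=np.bincount(k[k>0]).argmax()
        w=w*(cv2.dilate((l==k).astype(np.uint8),np.ones((3,3))));Y,X=np.mgrid[-r:r+1,-r:r+1];q.append((u+(w*X).sum()/w.sum(),v+(w*Y).sum()/w.sum()))
    P=ray(a,q,z)[:,:2];d=P[0]-P[1]  # hole A (-8.6) and B (111.4)
    return np.round(q,2).tolist(),P.round(4),np.linalg.norm(d)
E
python3 - <<'E'
from drum import *
a=cam('wrist')
q,P,L=pose(a,[(329,118),(241,116)],.005);print(q,P,L,'expect',.054*3**.5)
# A at yaw, B at yaw+120: direction A->B is yaw+150
d=P[1]-P[0];yaw=np.degrees(np.arctan2(d[1],d[0]))-150
c=P.mean(0)-.027*np.array([np.cos(np.radians(yaw+60)),np.sin(np.radians(yaw+60))]);print('yaw',yaw,'c',c)
B=ray(a,[(284.5,115.5),(284.5,198)],.097);B2=ray(a,[(285.3,135),(284.7,180)],.097);print('bar',B,B.mean(0)); d=B2[0]-B2[1];print(np.degrees(np.arctan2(d[1],d[0])))
o=bot.get_obs();p=o['eef_pos'];h=R.from_quat(o['tool_rot'][[1,2,3,0]]).as_matrix();print(p,'heading',np.degrees(np.arctan2(h[1,0],h[0,0])))
print('to drum centre in tool mm',tool([*(c-p[:2]),0]))
E
```

```text
[[328.86, 117.74], [241.14, 116.25]] [[ 0.4825 -0.2153]
 [ 0.4108 -0.1579]] 0.09187001546636987 expect 0.09353074360871937
yaw -8.679293299934074 c [ 0.42977606 -0.20767772]
bar [[ 0.45155058 -0.17953394  0.097     ]
 [ 0.40930431 -0.23407712  0.097     ]] [ 0.43042745 -0.20680553  0.097     ]
51.50827156891807
[ 0.416431   -0.22483107  0.23697645] heading 52.22486410549531
to drum centre in tool mm [2.17330719e+01 4.06978162e-02 8.05871460e-03]
```

Two holes and the bar agree: the drum's centre is (0.430, −0.2075), with the bar heading at 51.3°. I'll go down and grip.

drive_tool(series=[1,22,0,40,0,0,0.015,1,0,0,45,0,0,0,1,0,0,45,0,0,0,1,0,0,30,0,0,0,1,0,0,19,0,0,0,1,0,0,0,0,0,0,-0.9,0,0,0,0,0,0,-0.9,0,0,0,0,0,0,-0.9,0,0,0,0,0,0,-0.9,0,0,0,0,0,0,-0.9,0,0,0,0,0,0,-0.9,0,0,0,0,0,0], force=80)

```text
t: 25.32
eef_pos: [0.4295, -0.2087, 0.0585]
tool_rot: [-0.0, 0.902, 0.432, 0.0]
contact_force: [-1.4, 1.2, 6.8]
gripper_width: 0.145
```

drive_tool(series=[-0.9,0,0,-5,0,0,0,-0.9,0,0,-15,0,0,0,-0.9,0,0,-30,0,0,0,-0.9,0,0,-40,0,0,0,-0.9,0,0,-40,0,0,0,-0.9,0,0,-30,0,0,0,-0.9,0,0,0,0,0,0,-0.9,0,0,0,0,0,0])

```text
t: 26.32
eef_pos: [0.4285, -0.2082, 0.2173]
tool_rot: [-0.001, 0.902, 0.432, -0.0]
contact_force: [-1.0, 0.2, -4.8]
gripper_width: 0.14
```

Run:
```python
from drum import *
o=bot.get_obs();p=o['eef_pos'];print(p,o['tool_rot'],o['contact_force'],o['gripper_width'],o['q'])
a=cam('wrist','w13.png');hs=cv2.cvtColor(a['pixels'],cv2.COLOR_BGR2HSV)
c=p[:2];z=p[2]-.0585+.005
t=np.radians(-8.7+np.array([0,120]));uv=proj(a,[[c[0]+.054*np.cos(x),c[1]+.054*np.sin(x),z] for x in t]).round().astype(int);print(uv)
for u,v in uv: print(hs[v-14:v+15:2,u-14:u+15:2,1])
```

```text
[ 0.42850674 -0.20823143  0.217274  ] [-7.00375271e-04  9.01736738e-01  4.32284950e-01 -2.95161483e-04] [-0.9734089   0.22764979 -4.82618168] 0.14043788992909018 [-0.58373288  0.22463819  1.06116307  2.05811613 -0.23568865  0.98692463
 -0.07831176]
[[362 179]
 [206 179]]
[[  7   5   5   6   7   5   6   7   5   6   5   8   7   9   7]
 [  7   4   9   7   5   6   6   7   9   6   9   9   5   6   6]
 [  6   6   6   6   5   7   8  17  16   7   7   7   6   6   6]
 [  9   7   6   6  11  46  98 120 120  92  25   4   6   6   6]
 [  5   8   8   8  70 145 159 152 155 143  85   4   7   9   9]
 [  6   9   5  54 147 155 156 154 150 150 110   8   3   8   6]
 [  9   7  15 110 152 151 155 153 154 153  98   0   2   4  10]
 [  6   4  20 133 157 157 156 151 152 142  62  12   6   5   6]
 [  5   6  19 121 156 153 151 156 144  95  10   3   0   8   7]
 [ 11   8   7  61 132 145 141 114  64   3   0   3   3   9   7]
 [  7   6   1   3  24  51  36  13   3   5   2   6   7   7  10]
 [  2   6   6   5   3   2   2   9   5   2   6   8   8   7   8]
 [  2   3   2   6   8   6   5   5   7   6   8   9   6   7   7]
 [  1   3
[... 363 characters left out ...]
2   4]
 [  2   2   6   3  83 152 152 150 146 148 112  17   2   4   2]
 [  6   4   7   0  76 140 155 152 147 151 147  93   8   2   2]
 [  2   6   2   9  21  51 129 156 154 149 149 129  31   2   2]
 [  6   6   5   0  16  11  38 117 151 146 147 144  51   4   6]
 [ 10   4   5   6   5  20   7  30 111 148 150 144  51   6   2]
 [  4   4   4   3   6   5  20  12  31 122 133 106  21   2  10]
 [  8   4   2   2   3   3   5  12  14  25  27   9   6   6   9]
 [  6   6   2   4   2   5   5   3   3   0   2   2  11   2   2]
 [  6   4   4   2   4   2   2   0   2   6   4   6   7   4   6]
 [  4   0   4   2   2   2   4   6   4   2   6   4   0   4   4]
 [  4   4   6   2   4   2   4   6   4   2   4   7   2   2   2]]
```

Run:
```python
from drum import *
a=cam('wrist');o=bot.get_obs();p=o['eef_pos']
for dz in(.003,.005,.007):
  z=p[2]-.0585+dz
  q,P,L=pose(a,[(361,178),(208,178)],z,60,14)
  d=P[1]-P[0];yaw=np.degrees(np.arctan2(d[1],d[0]))-150
  c=P.mean(0)-.027*np.array([np.cos(np.radians(yaw+60)),np.sin(np.radians(yaw+60))]);print(dz,q,L,'yaw',yaw,'c',c,'in tool',tool([*(c-p[:2]),0]).round(2))
h=R.from_quat(o['tool_rot'][[1,2,3,0]]).as_matrix();hd=np.degrees(np.arctan2(h[1,0],h[0,0]));print('heading',hd)
```

```text
0.003 [[360.77, 177.34], [208.52, 176.2]] 0.09199213434064393 yaw -9.175446619009591 c [ 0.42869418 -0.20778081] in tool [ 0.79 -0.06 -0.  ]
0.005 [[360.77, 177.34], [208.52, 176.2]] 0.09113192874277973 yaw -9.12130669461672 c [ 0.42901396 -0.20739692] in tool [ 1.29 -0.05 -0.  ]
0.007 [[360.77, 177.34], [208.52, 176.2]] 0.09027172314491558 yaw -9.155434122613144 c [ 0.42925149 -0.20703677] in tool [ 1.72 -0.09 -0.  ]
heading 51.20206844171852
```

The drum hangs level with its centre about 1 mm ahead along tool x. I'll turn +11° (to heading 62.2°) and carry it over the deck.

drive_tool(series=[-0.9,0,0,0,0,0,-0.096,-0.9,0,0,0,0,0,-0.096,-0.9,30,1,0,0,0,0,-0.9,48,1.5,0,0,0,0,-0.9,48,1.5,0,0,0,0,-0.9,48,1.5,0,0,0,0,-0.9,48,1.5,0,0,0,0,-0.9,48,1.5,0,0,0,0,-0.9,48,1.5,0,0,0,0,-0.9,40,1,0,0,0,0,-0.9,25.5,0.6,0,0,0,0,-0.9,0,0,0,0,0,0])

```text
t: 27.92
eef_pos: [0.6182, 0.1276, 0.2157]
tool_rot: [-0.0, 0.855, 0.518, -0.002]
contact_force: [0.1, -0.3, -3.5]
gripper_width: 0.144
```

drive_tool(series=[-0.9,0,0,15,0,0,0,-0.9,0,0,12,0,0,0,-0.9,0,0,8,0,0,0,-0.9,0,0,0,0,0,0,-0.9,0,0,0,0,0,0])

```text
t: 28.55
eef_pos: [0.6186, 0.1248, 0.1835]
tool_rot: [0.0, 0.856, 0.517, 0.0]
contact_force: [0.2, 0.3, -3.7]
gripper_width: 0.15
```

Run:
```python
from drum import *
o=bot.get_obs();p=o['eef_pos'];h=R.from_quat(o['tool_rot'][[1,2,3,0]]).as_matrix();hd=np.degrees(np.arctan2(h[1,0],h[0,0]));print(p,'heading',hd,o['tool_rot'],o['contact_force'])
c=p[:2]+.001*h[:2,0];print('drum c',c,'to go tool',tool([.6178-c[0],.1267-c[1],0]).round(2))
a=cam('wrist','w14.png');hs=cv2.cvtColor(a['pixels'],cv2.COLOR_BGR2HSV)
print(proj(a,[[.6178+.054*np.cos(x),.1267+.054*np.sin(x),.111] for x in np.radians([2.24,122.24])]).round(1).tolist(),'noses')
uv=proj(a,[[.6178+.054*np.cos(x),.1267+.054*np.sin(x),p[2]-.0585+.01] for x in np.radians([2.24,122.24])]).round().astype(int);print(uv,'holes')
px=a['pixels'];A=[cv2.resize(px[v-35:v+35,u-35:u+35],(396,396),interpolation=cv2.INTER_CUBIC) for u,v in uv]
cv2.imwrite('pics/w14c.png',np.hstack(A));print(uv-35)
```

```text
[0.61858365 0.12484019 0.18345912] heading 62.19906357821854 [8.61664489e-05 8.56271288e-01 5.16526262e-01 3.05897741e-04] [ 0.1533845   0.31076741 -3.65369178]
drum c [0.61905005 0.12572476] to go tool [ 0.28 -1.56 -0.  ]
[[354.0, 169.6], [209.6, 169.7]] noses
[[361 179]
 [202 179]] holes
[[326 144]
 [167 144]]
```

drive_tool(series=[-0.9,0.3,-1.5,4,0,0,0,-0.9,0,0,4,0,0,0,-0.9,0,0,0,0,0,0,-0.9,0,0,0,0,0,0])

```text
t: 29.1
eef_pos: [0.6172, 0.1259, 0.1751]
tool_rot: [0.0, 0.856, 0.517, -0.0]
contact_force: [-0.7, -0.6, -3.4]
gripper_width: 0.145
```

Run:
```python
from drum import *
o=bot.get_obs();p=o['eef_pos'];h=R.from_quat(o['tool_rot'][[1,2,3,0]]).as_matrix();print(p,o['contact_force'])
c=p[:2]+.001*h[:2,0];print('to go tool',tool([.6178-c[0],.1267-c[1],0]).round(2))
a=cam('wrist','w15.png')
print(proj(a,[[.6178+.054*np.cos(x),.1267+.054*np.sin(x),.111] for x in np.radians([2.24,122.24])]).round(1).tolist(),'noses')
uv=np.array([[361,179],[202,179]])
px=a['pixels'];A=[cv2.resize(px[v-35:v+35,u-35:u+35],(396,396),interpolation=cv2.INTER_CUBIC) for u,v in uv]
cv2.imwrite('pics/w15c.png',np.hstack(A));print(uv-35)
```

```text
[0.61717097 0.1259442  0.1751003 ] [-0.69548562 -0.57530976 -3.44205555]
to go tool [-0.04  0.2   0.  ]
[[359.2, 173.0], [209.9, 173.0]] noses
[[326 144]
 [167 144]]
```

View pics/w15c.png

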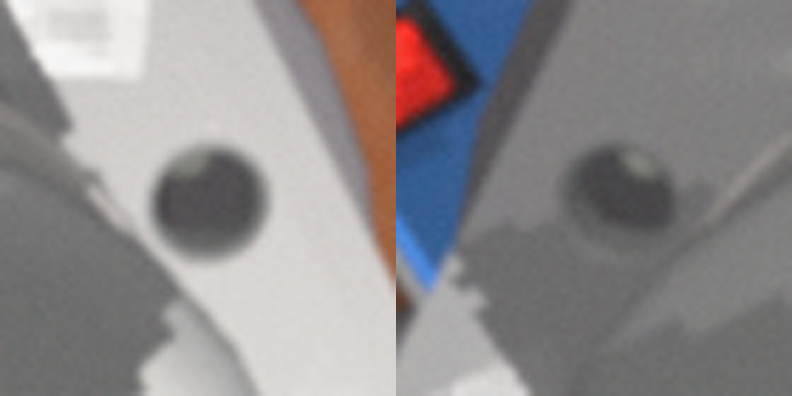

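Both holes are visible, at full-image (363.3,179.7) and (206.4,179.7). The peg noses show through them at (359.1,172.3) and (208.9,172.3). I'll turn that into a remaining offset.

Run:
```python
from drum import *
a=cam('wrist');p=bot.get_obs()['eef_pos'];zb=p[2]-.0585
H=ray(a,[(363.3,179.7),(206.4,179.7)],zb+.010);N=ray(a,[(359.1,172.3),(208.9,172.3)],.1105)
print('H',H,np.linalg.norm(H[0]-H[1]),'N',N,np.linalg.norm(N[0]-N[1]))
D=N-H
print('each',[tool([*d[:2],0]).round(2) for d in D],'mean',tool([*D.mean(0)[:2],0]).round(2))
```

```text
H [[0.67110235 0.12880604 0.12672192]
 [0.5897708  0.17161076 0.12672192]] 0.09190791966216419 N [[0.6719873  0.12908485 0.1105    ]
 [0.58857143 0.17298713 0.1105    ]] 0.09426355255229028
each [array([0.66, 0.65, 0.  ]), array([ 0.66, -1.7 , -0.  ])] mean [ 0.66 -0.52  0.  ]
```

The offset is within a millimetre. I'll nudge by half of it and go down in small steps, watching the force.

drive_tool(series=[-0.9,0.4,-0.4,2,0,0,0,-0.9,0,0,3,0,0,0,-0.9,0,0,3,0,0,0,-0.9,0,0,0,0,0,0])

```text
t: 29.7
eef_pos: [0.6167, 0.1265, 0.1667]
tool_rot: [-0.0, 0.856, 0.517, -0.0]
contact_force: [-0.4, -0.2, -3.6]
gripper_width: 0.145
```

drive_tool(series=[-0.9,0,0,2,0,0,0,-0.9,0,0,2,0,0,0,-0.9,0,0,0,0,0,0])

```text
t: 30.08
eef_pos: [0.6169, 0.1265, 0.1629]
tool_rot: [-0.0, 0.856, 0.517, -0.0]
contact_force: [0.1, -0.8, -3.7]
gripper_width: 0.144
```

drive_tool(series=[-0.9,0,0,2,0,0,0,-0.9,0,0,0,0,0,0])

```text
t: 30.32
eef_pos: [0.6171, 0.1265, 0.161]
tool_rot: [0.0, 0.856, 0.517, 0.0]
contact_force: [1.0, -0.0, -4.4]
gripper_width: 0.14
```

Underside is at about 102.5 mm, past the noses, and there's no side or upward force. I'll continue.

drive_tool(series=[-0.9,0,0,1.5,0,0,0,-0.9,0,0,1.5,0,0,0,-0.9,0,0,0,0,0,0])

```text
t: 30.7
eef_pos: [0.617, 0.1265, 0.158]
tool_rot: [0.0, 0.856, 0.517, 0.0]
contact_force: [0.3, -0.3, -4.4]
gripper_width: 0.143
```

drive_tool(series=[-0.9,0,0,1.5,0,0,0,-0.9,0,0,1,0,0,0,-0.9,0,0,0,0,0,0])

```text
t: 31.08
eef_pos: [0.617, 0.1265, 0.1555]
tool_rot: [0.0, 0.856, 0.517, 0.0]
contact_force: [0.1, -0.4, -2.8]
gripper_width: 0.144
```

drive_tool(series=[-0.9,0,0,1,0,0,0,-0.9,0,0,0,0,0,0])

```text
t: 31.32
eef_pos: [0.617, 0.1265, 0.1546]
tool_rot: [-0.0, 0.856, 0.517, 0.0]
contact_force: [0.2, 1.0, -4.1]
gripper_width: 0.144
```

drive_tool(series=[-0.9,0,0,0.8,0,0,0,-0.9,0,0,0,0,0,0])

```text
t: 31.58
eef_pos: [0.617, 0.1265, 0.1538]
tool_rot: [0.0, 0.856, 0.517, 0.0]
contact_force: [0.1, -0.5, -3.4]
gripper_width: 0.149
```

drive_tool(series=[-0.9,0,0,0.8,0,0,0,-0.9,0,0,0,0,0,0])

```text
t: 31.82
eef_pos: [0.617, 0.1265, 0.1536]
tool_rot: [-0.0, 0.856, 0.517, 0.0]
contact_force: [-3.7, 0.1, 5.0]
gripper_width: 0.145
```

drive_tool(series=[-0.9,0,0,0.6,0,0,0,-0.9,0,0,0,0,0,0])

```text
t: 32.08
eef_pos: [0.617, 0.1265, 0.1535]
tool_rot: [-0.0, 0.856, 0.517, 0.0]
contact_force: [-5.2, 0.3, 9.6]
gripper_width: 0.142
```

Firm contact came exactly where the underside is at 95 mm, so the drum is seated. Releasing.

drive_tool(series=[-0.9,0,0,-1,0,0,0,-0.5,0,0,0,0,0,0,0.5,0,0,0,0,0,0,0.5,0,0,0,0,0,0,0.5,0,0,0,0,0,0,0.5,0,0,-15,0,0,0,0.5,0,0,-30,0,0,0,0.5,0,0,-50,0,0,0,0.5,-25,0,-50,0,0,0,0.5,0,0,0,0,0,0,0.5,0,0,0,0,0,0])

```text
t: 33.45
eef_pos: [0.6052, 0.1047, 0.2987]
tool_rot: [-0.0, 0.856, 0.517, 0.0]
contact_force: [-0.1, 0.3, -1.0]
gripper_width: 0.75
```

Run:
```python
from drum import *
o=bot.get_obs();p=o['eef_pos'];print(p,o['contact_force'],o['t'])
a=cam('wrist','w16.png');hs=cv2.cvtColor(a['pixels'],cv2.COLOR_BGR2HSV);g=cv2.cvtColor(a['pixels'],cv2.COLOR_BGR2GRAY)
# bar pose vs prediction
m=cv2.inRange(hs,(0,0,0),(180,255,75));
ex=proj(a,[[.6178,.1267,.192]])[0];print('exp',ex)
n,l,s,c=cv2.connectedComponentsWithStats(m)
for i in range(1,n):
    if 250<s[i,4]<2500 and np.hypot(*(c[i]-ex))<40:
        k=cv2.findContours((l==i).astype(np.uint8),0,1)[0][0];r=cv2.minAreaRect(k);q=ray(a,r[0],.192)[0];print(s[i],np.round(r[0],1),np.round(r[1],1),r[2],q.round(4))
# pegs seen standing in the holes
for x in np.radians([2.24,122.24]):
    P=[.6178+.054*np.cos(x),.1267+.054*np.sin(x)]
    u,v=proj(a,[P+[.108]])[0].round().astype(int);print(u,v,proj(a,[P+[.105]]).round(1));print(g[v-10:v+11:2,u-10:u+11:2])
# drawer seen in top camera: bar & plate columns
t=cam('top','t16.png');u,v=proj(t,[[.511,.122,.05]])[0];print('shut bar px',u,v);
gg=cv2.cvtColor(t['pixels'],cv2.COLOR_BGR2GRAY);hh=cv2.cvtColor(t['pixels'],cv2.COLOR_BGR2HSV);print(hh[170:235,int(u)+3,1].tolist())
```

```text
[0.60519641 0.10473813 0.29871602] [-0.0917277   0.2578616  -1.00832494] 33.45
exp [285.61944894 163.45198209]
[ 276  114   18   91 1400] [284.5 159. ] [90. 17.] 90.0 [0.6186 0.13   0.192 ]
335 117 [[335.  116.5]]
[[178 179 177 175 177 176 178 181 183 181 148]
 [176 179 180 170 167 166 176 183 183 181 171]
 [176 179 163 126 119 130 143 168 184 181 180]
 [158 172 121 104 128 146 152 143 177 181 181]
 [163 150 114 107 129 201 206 141 172 183 182]
 [176 153 120 110 143 215 215 138 169 180 184]
 [177 170 145  98 121 156 137 133 177 182 184]
 [180 177 170 129  83  97 126 167 181 186 183]
 [184 181 178 161 129 150 174 181 183 183 184]
 [191 186 180 172 157 177 181 183 182 184 181]
 [191 191 183 177 162 166 185 184 183 182 184]]
236 117 [[235.9 116.5]]
[[117 121 122 124 120 121 121 121 120 118 120]
 [122 121 121 121 113 110 113 119 120 119 117]
 [123 123 121 103 100 118 114 106 117 119 120]
 [119 123 111  93 133 146 136 109 105 120 139]
 [122 121 102 104 155 154 132 112 100 134 161]
 [119 120 105  97 150 150 115 104 120 159 167]
 [121 119 113  92 102 105  99 115 155 168 173]
 [122 124 121 105  82  77 100 149 167 170 180]
 [121 123 124 117 101  99 134 167 168 176 182]
 [121 122 120 122 114 124 157 168 176 180 185]
 [120 121 123 119 120 140 162 172 178 181 188]]
shut bar px 241.93977016108687 203.26684498054613
[42, 41, 43, 43, 44, 43, 43, 42, 43, 42, 42, 44, 44, 43, 43, 43, 41, 42, 43, 42, 44, 44, 44, 43, 43, 42, 43, 42, 41, 42, 42, 42, 43, 41, 39, 43, 46, 50, 52, 63, 69, 75, 73, 76, 82, 94, 101, 106, 115, 122, 131, 132, 139, 142, 147, 149, 148, 150, 151, 152, 151, 153, 150, 148, 151]
```

Pegs stand centred in both visible holes and the drum's heading matches. I'll move the arm clear and check the drawer and bystanders with the top camera.

drive_tool(series=[0.5,-50,0,0,0,0,0,0.5,-50,0,0,0,0,0,0.5,-50,0,0,0,0,0,0.5,-50,0,0,0,0,0,0.5,-50,0,0,0,0,0,0.5,0,0,0,0,0,0,0.5,0,0,0,0,0,0])

```text
t: 34.42
eef_pos: [0.4888, -0.1158, 0.2979]
tool_rot: [-0.0, 0.856, 0.517, -0.0]
contact_force: [1.1, 0.8, 0.5]
gripper_width: 0.752
```

Run:
```python
from h import *
o=bot.get_obs();print(o['eef_pos'],o['t'])
t=cam('top','t17.png');t0=cv2.imread('pics/top0.png')
h=cv2.cvtColor(t['pixels'],cv2.COLOR_BGR2HSV);g=cv2.cvtColor(t['pixels'],cv2.COLOR_BGR2GRAY)
for x in(.60,.55,.5428,.538,.513):print(x,proj(t,[[x,.124,.064 if x>.53 else .0505]])[0].round(1))
for u in(228,242,256):print(u,[(v,int(h[v,u,0]),int(h[v,u,1]),int(h[v,u,2])) for v in range(184,212)])
d=cv2.absdiff(t['pixels'],t0).max(2)
def ch(n,P):
    u,v=P;r=14;print(n,int((d[v-r:v+r,u-r:u+r]>40).sum()))
for n,P in dict(pliers=(288,231),cutters=(390,277),block=(308,153),dish=(168,225),match=(158,246),teal=(393,196),stand=(322,190)).items(): ch(n,P)
```

```text
[ 0.48881881 -0.11584989  0.29785676] 34.425
0.6 [242.2 170.9]
0.55 [241.4 188.5]
0.5428 [241.3 191. ]
0.538 [241.3 192.7]
0.513 [241.2 202.5]
228 [(184, 38, 9, 217), (185, 40, 13, 176), (186, 106, 28, 117), (187, 108, 139, 123), (188, 108, 171, 152), (189, 109, 159, 149), (190, 111, 76, 118), (191, 45, 8, 136), (192, 36, 8, 159), (193, 50, 6, 130), (194, 45, 6, 83), (195, 90, 4, 68), (196, 10, 11, 71), (197, 9, 53, 82), (198, 10, 92, 97), (199, 9, 101, 114), (200, 9, 97, 118), (201, 9, 94, 119), (202, 9, 110, 123), (203, 10, 138, 131), (204, 10, 154, 136), (205, 10, 154, 116), (206, 10, 149, 91), (207, 10, 147, 90), (208, 11, 145, 97), (209, 10, 149, 106), (210, 11, 155, 107), (211, 11, 152, 106)]
242 [(184, 40, 5, 151), (185, 48, 9, 135), (186, 34, 13, 140), (187, 35, 11, 137), (188, 0, 2, 109), (189, 115, 18, 87), (190, 60, 3, 86), (191, 34, 13, 134), (192, 42, 8, 159), (193, 53, 8, 128), (194, 60, 6, 82), (195, 45, 8, 67), (196, 15, 15, 66), (197, 10, 93, 71), (198, 11, 154, 93), (199, 11, 157, 112), (200, 11, 156, 121), (201, 10, 145, 123), (202, 7, 70, 113), (203, 0, 7, 108), (204, 120, 5, 104), (205, 6, 40, 90), (206, 10, 132, 85), (207, 11, 156, 98), (208, 10, 148, 124), (209, 11, 148, 119), (210, 11, 143, 93), (211, 11, 151, 81)]
256 [(184, 102, 11, 120), (185, 110, 106, 152), (186, 108, 160, 193), (187, 107, 169, 211), (188, 107, 172, 202), (189, 109, 128, 164), (190, 107, 15, 149), (191, 40, 9, 170), (192, 38, 6, 160), (193, 50, 6, 125), (194, 45, 6, 91), (195, 165, 6, 92), (196, 0, 5, 97), (197, 9, 18, 99), (198, 6, 33, 107), (199, 9, 37, 109), (200, 10, 29, 105), (201, 7, 23, 99), (202, 9, 27, 93), (203, 10, 70, 91), (204, 10, 126, 97), (205, 10, 153, 105), (206, 10, 152, 97), (207, 11, 148, 86), (208, 11, 146, 84), (209, 10, 145, 86), (210, 11, 140, 91), (211, 10, 142, 90)]
pliers 55
cutters 290
block 0
dish 42
match 13
teal 696
stand 33
```

Run:
```python
from h import *
s=cam('scene');s0=cv2.imread('pics/sc0.png')
def m(im,lo,hi,roi):
    x0,y0,x1,y1=roi;k=cv2.inRange(cv2.cvtColor(im,cv2.COLOR_BGR2HSV),lo,hi)[y0:y1,x0:x1];M=cv2.moments(k,True);return M['m00'],round(x0+M['m10']/M['m00'],1),round(y0+M['m01']/M['m00'],1)
for n,lo,hi,r in(('teal',(80,120,60),(95,255,255),(355,248,400,285)),('cutters',(100,120,40),(125,255,255),(270,285,340,320)),('pliers',(0,150,60),(8,255,255),(255,220,300,252))):
    print(n,m(s0,lo,hi,r),m(s['pixels'],lo,hi,r))
print(bot.get_obs()['contact_force']);print(bot.hand_in())
```

```text
teal (497.0, 375.7, 266.9) (498.0, 375.7, 266.9)
cutters (199.0, 296.0, 302.4) (198.0, 296.1, 302.4)
pliers (137.0, 281.3, 241.5) (136.0, 281.3, 241.4)
[ 0.15061723 -0.70863368  0.54290736]
the job is handed in; nothing more can be done
None
```

The shaker is loaded and the job is handed in, at about 34 s of the 72 s allowed. The brass pot is in the drawer ring, the drawer is shut, and the drum is seated on the pegs.

- **Pot:** I set it down upright inside the ring, touching at floor height. The last picture before closing showed it standing straight, about 2.5 mm off the ring's centre. I had no view of it once the drawer was shut.
- **Drawer:** I pushed it to a firm stop at about 10 N. In the top camera the bar and front plate lie where "shut" should be, to within about 1–2 mm. About 8 N of upward force also showed at the stop, which I didn't trace, and I did no second push to confirm.
- **Drum:** It went down over the pegs in small steps. First deck contact came with the underside at 95 mm, and I pressed to about 10 N on the force reading before releasing. The numbers from the wrist camera afterwards put pegs in both visible holes; the third hole is hidden behind the drum.
- **Bystanders:** Teal pot, cutters and pliers hadn't moved in the scene view. The block and matchbox were almost unchanged in the top view, and the dish showed a small difference there. The top view also changed a lot at the cutters and teal pot, probably from the arm or its shadow.

**Disagreements:** The fingertips sit about 16 mm behind the reported tool point, not 22 mm ahead as stated, so the first pot grasp closed on air above the rim. I corrected for this by touch. The spacing between the drum's holes also measured about 1.7% short.

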